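# Park the soldering iron and show the board's solder side to the inspection camera

### The arm

A 6-joint arm with a two-finger parallel gripper is mounted at the origin on the work surface. World frame = base frame: x ahead of the robot, y to its left, z up, the work surface at z = 0. Lengths are in m, angles in degrees, forces in N, time in s.
With the tool pointing down it reaches from about 0.35 to 0.775 m from the base axis. Payload 7.3 kg.
Tool frame: the origin (TCP) lies at the centre of the arm's flange, where the gripper is bolted on; the fingertips stand 178 mm ahead of it and the grasp point (between the pads) lies 159 mm ahead of it; z points along the fingers, y is the line along which they close (so a half turn about z gives the same grasp; the last joint's range is limited). The gripper opens to 92 mm and grips with 3 to 60 N. Pads are 19 mm wide; open, the fingers measure 130 mm over their backs; the gripper's body (75 mm by 190 mm) begins 47 mm behind the grasp point.
Start: joints at [63.541, 19.595, 87.324, -0, 73.075, -8.365], TCP at [0.163, 0.499, 0.405] pointing down, gripper open.
Joint ranges: [-145.02, 145.02], [-44.19, 115.74], [2.07, 154.8], [-57.11, 237.11], [16.16, 152.29], [-177.93, 177.93]. Speed limits (degrees/s): [147.25, 147.25, 180, 180, 180, 180].

### API

Orientations are given as [roll, pitch, yaw] about the fixed x, y, z axes, in that order (R = Rz(yaw) Ry(pitch) Rx(roll)).
In Python, from workcell import * gives the robot as it stands. The module is installed in compiled form; this text tells all that it offers.
- The arm moves only by the tool arm_command, never from a script. Its argument "moves" is a list that holds one entry, the list of rows, each a list of 5 numbers: the shift along the tool's x, y, z in cm, then the turn about the tool's z in degrees, then the opening, from -1 (shut) to 1 (fully open), so that 0 is half open. In form: [[[dx, dy, dz, roll, jaw], ...]]. A call has 1 to 12 rows; each row shifts and turns the commanded pose from where the row before left it, along the tool's axes as they then stand; what a row does not reach is not made up. A row lasts 1/10 s, in which the tool goes at most 50 mm and 8.59 degrees, less where a joint would pass 70% of its speed; a pose out of reach is approached as far as the arm can. A call with a gripper value outside its range is refused whole. The fingers move at their own pace and stop on an object; "newtons" is the grip in N (left out, the last holds). Time passes only in rows, so rows that do not move let the fingers close. It gives the time, the measured TCP pose, the force, the opening and the grip force at its end, in the units of the state.
- get_obs(): the state, without advancing time (a new reading comes with each control period).
- snapshot(name): name is "scene" or "top" or "wrist"; returns a dict with "pixels" (400x640x3 uint8, red, green, blue), "range_z" (400x640 float32, m along the optical axis (not along the pixel's ray), 0 where there is no reading), "fx", "fy", "cx", "cy" (pixels), "R" (3x3) and "t" (3): a world point X has camera coordinates R X + t. Camera axes: x right, y down, z forward; pixel columns grow to the right and rows downward; lengths in m; the calibration is good to about 2 mm. A picture is of the moment at which its call begins.
- close_job(): hands the job in; it is judged then, once.
The state is a dict: "time_s": time; "joints": joint angles; "qvel": joint speeds; "effort": joint torques, N m; "tool_pos": TCP position; "tool_rot": TCP orientation; "wrist_force": force on the tool from outside, world axes, zero at the start; "wrist_torque": the same for the moment, N m; "grip_width": finger opening in m; "gripper_force": force on a finger pad.
Only numpy, scipy, OpenCV 4.12 (cv2) and the standard library are available. Lean on these libraries where they do the work, as an engineer would, in place of code of your own. Each camera call takes 0.05 s, during which the arm holds its last target. There are 200 camera calls.

### The job

The soldering is done: lay the cordless iron in its stand, tip end down in the low fork, and let go of it. Then lift the circuit board out of the board holder by its heatsink and hold it up in the air in front of the inspection camera, solder side (underside) facing the lens squarely, centred on the lens, 10 cm from it, the board's long edges level. Finish while still holding the board steady there; drop nothing, do not touch the camera, and leave the bottle, solder reel and flux jar where they are.

Things in the scene. Friction and masses are not known exactly. Their poses are not given: they have to be found in the camera images.
- iron_mid (a point): On the axis of the soldering iron's handle, half-way up, near its balance point: grasp across the handle here. x = along the iron to its tip, z = up from its lower face as it lies. The handle reaches from 70 mm behind this point to 50 mm ahead of it, the bare barrel from 50 to 110 mm ahead, the tip to 130 mm.
- iron_tip (a point): The end of the iron's copper tip, on its axis, 130 mm ahead of iron_mid; same axes.
- iron: Cordless soldering iron, about 110 g, lying on the blue mat (2 mm thick): black square handle 24 x 24 x 120 mm with a yellow band at its front, round steel barrel 10 mm thick and 60 mm long, copper tip 20 mm long. Origin on the handle's lower face, 12 mm below iron_mid; same axes.
- stand: Steel iron stand, fixed: dark base plate 170 x 90 x 6 mm, two upright forks 4 mm thick. Origin on the bench below the point midway between them; x = from the high fork (x = -55 mm; notch for the handle 30 mm wide, floor 68 mm above the bench) to the low fork (x = +55 mm; notch for the barrel 16 mm wide, floor 46 mm up). Notches are 12 mm deep, with splayed lead-ins 8 to 9 mm high above them.
- rest (a point): Where iron_mid is when the iron is parked, lying in both notches in the vertical plane of the stand's x axis, sloping 15 degrees down to +x, its handle's front just short of the low fork: 67 mm above the bench. Axes of stand (x level, z up). Below, between the forks, is only a yellow dish, its top 16 mm above the bench.
- rest_tip (a point): Where iron_tip is when the iron is parked: 130 mm from rest, 15 degrees below level, towards the stand's +x. Axes of stand.
- holder: Board holder, fixed: aluminium rail 190 mm long, black cross feet 110 mm wide, two black end jaws with ledges 58 mm above the bench; the board's short ends lie on the ledges inside lips 7 mm high (1.5 mm clearance all round), so the board lifts straight up. Origin on the bench below its centre, x along the rail, z up.
- heatsink (a point): Grasp point of the board, in the heatsink's centre line 22 mm above the board's top face. Finned aluminium heatsink 50 mm long (board x), 30 mm wide (board y; grip across this), 36 mm high, centred on the board. Beside it in y nothing is over 2 mm high. x = the board's long way, z = out of the component side (up in the holder).
- solder_side (a point): Centre of the board's underside (solder side), 24.4 mm below heatsink along board z. Same axes as heatsink: z points into the board, away from the solder side.
- board: Green circuit board 100 x 70 x 2.4 mm with heatsink, about 160 g. Two black capacitors 20 mm high at its -x end, an orange terminal block 11 mm high at its +x end. Origin at solder_side, same axes.
- camera: Inspection camera on its stand, fixed: dark base plate 115 x 100 x 8 mm, steel post 168 mm high at its back, white camera tube 40 to 47 mm thick and 100 mm long that looks up at 60 degrees above level, towards -x of this frame. Origin on the bench 5 mm from the base's centre, z up, x level.
- lens (a point): Centre of the camera's front glass (black front end with white light ring), 152 mm above the bench, 38 mm from camera's origin towards its -x. z = the viewing direction, out of the lens, 60 degrees above level; y = level, sideways.
- bottle: Green insulated drinking bottle with black cap, 70 mm wide, 230 mm high; bystander. Origin under its centre.
- reel: Steel-coloured solder reel, 60 mm wide, 41 mm high; bystander. Origin under its centre.
- flux: Amber flux jar with white cap, 50 mm wide, 35 mm high; bystander. Origin under its centre.
Things that resemble listed ones, but are neither listed nor needed, are in the scene too. What is shaped like the iron but turquoise is not meant.

How it is judged:
By the outcome, as a careful person would: the job done as asked, in the order asked, and still so for the second after the job is handed in, while the arm keeps its last pose, push and grip.
It also fails if it takes over 56 s, if anything falls off the work surface, if the arm or the gripper's body presses on something with over 40 N, if the wrist force passes 120 N, or if a joint passes its speed limit or range.

## Working session

There is one attempt and no reset: what is moved stays moved. The work goes in short steps, Python scripts to look and compute and a tool call to move; the robot and the scene stay as the last step left them, time stands still between calls to the robot, and variables do not carry over. Pictures are saved under pics/ and viewed, at most 10 in all, crops included, and the job is handed in when it is done.

Besides the shell and the picture viewer there is one more tool, called after ">>>" as a command line: name --argument value ..., lists and objects as JSON in quotes. arm_command: Moves the arm, as the interface text tells. Its arguments: {"type":"object","properties":{"moves":{"type":"array","items":{"type":"array","items":{"type":"array","items":{"type":"number"}}}},"newtons":{"type":"number"}},"required":["moves"]}

```bash
mkdir -p pics; cat > h.py <<'E'
from workcell import *
import numpy as np, cv2, pickle
from scipy.spatial.transform import Rotation as Ro
def snap(n,f):
    s=snapshot(n); cv2.imwrite('pics/'+f+'.png',s['pixels'][:,:,::-1]); pickle.dump(s,open(f+'.pkl','wb')); return s
def load(f): return pickle.load(open(f+'.pkl','rb'))
def cloud(s):
    z=s['range_z']; v,u=np.mgrid[:z.shape[0],:z.shape[1]]
    C=np.stack([(u-s['cx'])/s['fx']*z,(v-s['cy'])/s['fy']*z,z],-1)
    return (C-s['t'])@s['R']
E
python3 - <<'E'
from h import *
a=snap('top','top0');b=snap('scene','scene0')
for s in(a,b): print(s['fx'],-s['R'].T@s['t'],s['R'][2])
o=get_obs();print(o)
E
```

```text
489.01204756461084 [ 0.28375883 -0.08202831  1.49717901] [ 0.17609956 -0.00462326 -0.9843615 ]
381.1029340877011 [ 1.24630049 -0.27200228  0.88785551] [-0.67677946  0.16820487 -0.71671241]
{'time_s': 0.1, 'joints': array([ 6.35405240e+01,  1.96314442e+01,  8.73697879e+01, -1.87094704e-03,
        7.30755854e+01, -8.36507974e+00]), 'qvel': array([ 0.00372355,  0.02111601, -0.06071768,  0.04588558,  0.01206041,
       -0.00958158]), 'effort': array([ 2.71117111e-03, -4.32008493e+01, -2.44698125e+01,  7.19421892e-02,
        5.27774740e-02, -4.22177254e-05]), 'tool_pos': array([0.16298598, 0.49893711, 0.40413536]), 'tool_rot': array([-1.79923739e+02, -9.40527111e-03,  1.61906143e+02]), 'wrist_force': array([-0.12164761, -0.11324715,  0.13415416]), 'wrist_torque': array([-0.03270668, -0.00160885,  0.00159885]), 'gripper_force': 0.0, 'grip_width': 0.09194760215570001}
```

View pics/top0.png

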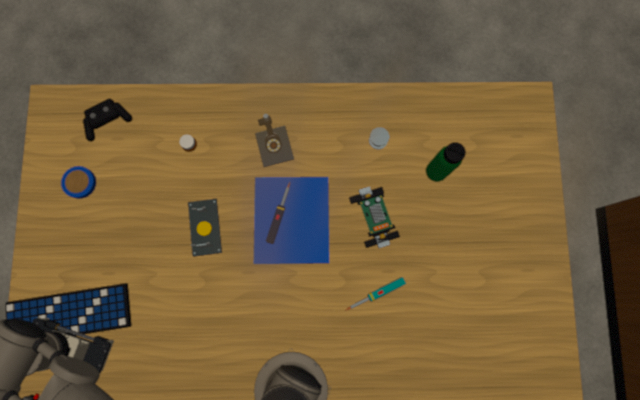

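View pics/scene0.png

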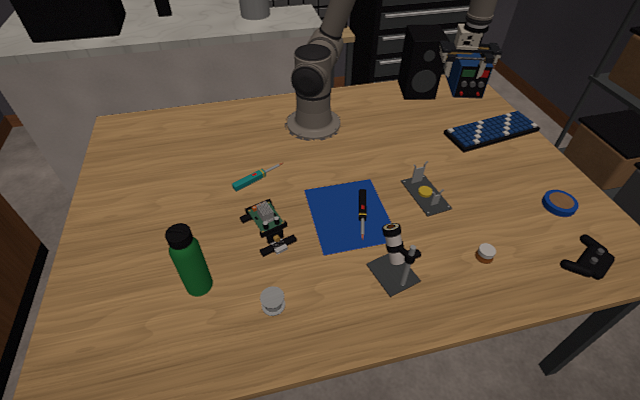

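The top picture shows the black iron on the mat at (278,215), with its tip at (289,185). The stand is at (205,228), the holder with the board at (375,217) and the camera at (273,145). Two things could be the iron: black at (278,215) and turquoise at (378,293). The black one with the yellow band, on the mat, is the one meant. I'll confirm that in a crop.

```bash
python3 - <<'E'
from h import *
s=load('top0');P=cloud(s);im=s['pixels'].astype(int)
c=s['pixels'][110:270,180:420,::-1]; cv2.imwrite('pics/crop1.png',cv2.resize(c,None,fx=3.3,fy=3.3,interpolation=cv2.INTER_CUBIC))
def reg(u0,u1,v0,v1,m):
    k=np.zeros(m.shape,bool);k[v0:v1,u0:u1]=1;return k&m
def line(k,n):
    p=P[k];c=p.mean(0);r=cv2.minAreaRect((p[:,:2]*1000).astype(np.float32));print(n,k.sum(),c.round(4),'rect',np.round(r[0],1),np.round(r[1],1),round(r[2],1),'z',np.percentile(p[:,2],[5,50,95]).round(3))
R,G,B=im[...,0],im[...,1],im[...,2]
k=reg(257,326,180,262,~((B>R+50)&(B>90)));line(k,'iron all')
kk=reg(257,326,180,262,(B<80)&(R<80));line(kk,'handle')
line(reg(187,224,196,258,(P[...,2]<.012)&(R<100)&(B>40)),'stand plate')
line(reg(187,224,196,258,(P[...,2]>.03)),'stand forks')
q=P[reg(187,224,196,258,(P[...,2]>.03))];print(q.round(3).tolist())
line(reg(187,224,196,258,(R>150)&(B<80)),'dish')
line(reg(350,402,185,250,(G>R+15)&(G>B+10)&(P[...,2]>.05)),'pcb')
line(reg(350,402,185,250,(P[...,2]>.085)),'heatsink')
line(reg(350,402,185,250,(R>G+50)),'terminal')
line(reg(345,405,183,252,(P[...,2]>.03)),'holder')
line(reg(255,295,125,168,(P[...,2]>.005)&(P[...,2]<.02)),'cam plate')
line(reg(250,300,105,168,(P[...,2]>.05)),'cam top')
E
```

```text
iron all 758 [0.5025 0.054  0.0235] rect [447.1  41.1] [377.3 158. ] 14.3 z [-0.002  0.015  0.03 ]
handle 266 [0.4746 0.0484 0.0356] rect [398.1  12.3] [283.1  88. ] 22.3 z [0.013 0.026 0.031]
stand plate 1260 [0.4773 0.2645 0.0057] rect [477.9 266.4] [169.8  89.9] 7.3 z [0.    0.006 0.011]
stand forks 102 [0.4412 0.2282 0.2163] rect [370.8 131.6] [447.2 113.5] 53.6 z [0.037 0.064 1.497]
[[0.284, -0.082, 1.497], [0.284, -0.082, 1.497], [0.532, 0.258, 0.067], [0.532, 0.255, 0.067], [0.531, 0.266, 0.056], [0.53, 0.261, 0.064], [0.529, 0.257, 0.069], [0.53, 0.256, 0.064], [0.527, 0.294, 0.063], [0.526, 0.29, 0.066], [0.528, 0.289, 0.06], [0.527, 0.286, 0.06], [0.528, 0.284, 0.056], [0.529, 0.282, 0.051], [0.529, 0.274, 0.048], [0.529, 0.27, 0.052], [0.53, 0.269, 0.045], [0.528, 0.263, 0.058], [0.528, 0.261, 0.054], [0.53, 0.261, 0.042], [0.523, 0.29, 0.069], [0.524, 0.289, 0.062], [0.525, 0.286, 0.059], [0.525, 0.284, 0.057], [0.526, 0.283, 0.05], [0.527, 0.281, 0.045], [0.526, 0.277, 0.049], [0.527, 0.275, 0.042], [0.526, 0.271, 0.047], [0.527, 0.269, 0.043], [0.528, 0.268, 0.036], [0.
[... 1600 characters left out ...]
284, -0.082, 1.497]]
dish 161 [0.4681 0.2557 0.0417] rect [417.1  97.2] [414.4 166.7] 75.3 z [0.001 0.016 0.022]
pcb 336 [ 0.5071 -0.2492  0.0658] rect [ 406.5 -203.5] [105.5 328.9] 63.1 z [0.056 0.061 0.068]
heatsink 160 [ 0.4917 -0.241   0.1903] rect [ 405.5 -189. ] [ 67.4 317. ] 60.7 z [0.086 0.095 1.497]
terminal 49 [ 0.4624 -0.2622  0.1   ] rect [ 385.8 -177.1] [ 23.7 277.9] 42.2 z [0.064 0.071 0.076]
holder 1013 [ 0.5002 -0.2506  0.0857] rect [ 434.6 -171.5] [132.6 333.5] 41.3 z [0.046 0.063 0.097]
cam plate 732 [0.7294 0.0537 0.0089] rect [734.2  53.2] [138.7 123.8] 0.1 z [0.005 0.009 0.014]
cam top 447 [0.7109 0.05   0.1885] rect [532.9  -3. ] [522.7  46.2] 16.6 z [0.117 0.147 0.168]
```

View pics/crop1.png

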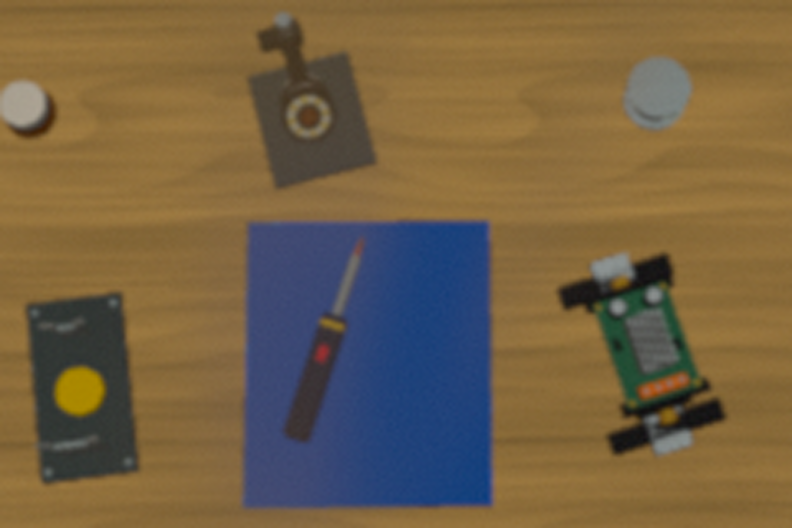

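The crop confirms the black iron with its yellow band, lying on the mat with the tip pointing away from the robot. It also shows the board's orange terminal end near the robot and its capacitors at the far end. The camera post is on the far side.

```bash
python3 - <<'E'
from h import *
s=load('top0');P=cloud(s);im=s['pixels'].astype(int);ok=s['range_z']>0
R,G,B=im[...,0],im[...,1],im[...,2]
def f(u0,u1,v0,v1,m,n):
    k=np.zeros(m.shape,bool);k[v0:v1,u0:u1]=1;k&=m&ok;p=P[k];r=cv2.minAreaRect((p[:,:2]*1000).astype(np.float32))
    w,V=np.linalg.eigh(np.cov(p[:,:2].T));print(n,k.sum(),'mean',p.mean(0).round(4),'rect',np.round(r[0],1),np.round(r[1],1),round(r[2],1),'pca',np.degrees(np.arctan2(V[1,1],V[0,1])).round(1),'z',np.percentile(p[:,2],[5,50,95]).round(3));return p
f(257,326,180,262,~((B>R+40)),'iron all')
f(257,326,180,262,(B<80)&(R<80)&(P[...,2]>.012),'handle')
f(257,300,180,262,(R>B+25)&(G>B+20),'band'); 
f(280,300,180,208,(R>B-10),'barrel')
f(187,224,196,258,(R>150)&(B<80),'dish')
f(350,402,185,250,(G>R+15)&(G>B+10)&(P[...,2]>.055)&(P[...,2]<.066),'pcb')
p=f(350,402,185,250,(P[...,2]>.09),'heatsink')
f(350,402,185,250,(R>G+50),'terminal')
f(345,405,183,252,(P[...,2]>.03),'holder')
p=f(250,300,105,168,(P[...,2]>.004)&(P[...,2]<.014)&(abs(R-B)<40)&(R<120),'cam plate')
p=f(250,300,105,168,(P[...,2]>.135),'cam top')
f(262,290,137,160,(R>140)&(B>110)&(P[...,2]>.12),'ring')
s=load('scene0');P=cloud(s);im=s['pixels'].astype(int);ok=s['range_z']>0
R,G,B=im[...,0],im[...,1],im[...,2]
f(357,367,188,212,(R<70)&(B<70)&(P[...,2]>.01),'handle scene')
f(375,412,222,262,(R>170)&(B>150),'tube scene')
f(365,425,250,295,(abs(R-B)<30)&(R<110)&(P[...,2]>.0)&(P[...,2]<.014),'plate scene')
f(240,300,195,250,(P[...,2]>.09),'hs scene')
E
```

```text
iron all 475 mean [0.504  0.0411 0.0205] rect [522.7  37.8] [ 29.5 202. ] 73.1 pca 162.5 z [0.001 0.023 0.03 ]
handle 251 mean [0.4763 0.0497 0.0255] rect [484.2  47.7] [ 23.1 119.3] 72.6 pca 162.2 z [0.019 0.026 0.031]
band 20 mean [0.5315 0.0324 0.0265] rect [532.5  33. ] [19.2  9.2] 66.1 pca 72.7 z [0.022 0.026 0.031]
barrel 70 mean [0.5717 0.0192 0.0181] rect [574.5  19.8] [13.2 82.7] 78.3 pca 163.3 z [0.011 0.018 0.025]
dish 158 mean [0.4716 0.2621 0.0141] rect [460.4 264.5] [ 92.9 156.4] 84.0 pca 155.0 z [0.001 0.015 0.021]
pcb 298 mean [ 0.508  -0.2501  0.0607] rect [ 505.9 -254.4] [102.7  65.8] 17.8 pca -166.2 z [0.056 0.061 0.065]
heatsink 117 mean [ 0.5058 -0.2536  0.0957] rect [ 505.9 -253.4] [50.4 30.7] 17.4 pca -161.7 z [0.091 0.096 0.101]
terminal 48 mean [ 0.4661 -0.266   0.0709] rect [ 466.6 -266.1] [10.4 40.6] 16.2 pca 104.6 z [0.064 0.071 0.076]
holder 1000 mean [ 0.503  -0.2528  0.0673] rect [ 506.4 -253.6] [142.2  81.4] 17.9 pca -161.8 z [0.046 0.063 0.096]
cam plate 648 mean [0.728  0.0525 0.0085] rect [733.6  54.4] [113.4  96.8] 14.7 pca -168.7 z [0.005 0.008 0.013]
cam top 310 mean [0.7166 0.0519 0.1512] rect [727.9  58.3] [110.9  46.4] 21.7 pca -162.8 z [0.137 0.151 0.165]
  avg = a.mean(axis, **keepdims_kw)
  ret = um.true_divide(
<stdin>:6: RuntimeWarning: Degrees of freedom <= 0 for slice
  c *= np.true_divide(1, fact)
  c *= np.true_divide(1, fact)
<stdin>:6: RuntimeWarning: Mean of empty slice.
Traceback (most recent call last):
IndexError: index -1 is out of bounds for axis 0 with size 0
```

>>> arm_command --moves '[[[-3.8,-2.73,0.4,0,1],[-3.8,-2.73,0.4,0,1],[-3.8,-2.73,0.4,0,1],[-3.8,-2.73,0.4,0,1],[-3.8,-2.73,0.4,0,1],[-3.8,-2.73,0.4,0,1],[-3.8,-2.73,0.4,0,1],[-3.8,-2.73,0.4,0,1],[-3.8,-2.73,0.4,0,1],[-3.8,-2.73,0.4,0,1],[-3.8,-2.73,0.4,0,1],[-3.8,-2.73,0.4,-0.8,1]]]' --newtons 20

```text
time_s: 1.3
tool_pos: [0.4955, 0.0442, 0.3563]
tool_rot: [180.0, -0.0, 162.7]
wrist_force: [0.8, 0.5, -0.5]
grip_width: 0.0917
gripper_force: 0.0
```

```bash
python3 - <<'E'
from h import *
s=snap('wrist','w1');print(get_obs()['tool_pos'],get_obs()['tool_rot'])
print(s['fx'],-s['R'].T@s['t'],s['R'][2])
E
```

```text
[0.49894889 0.03948359 0.35579595] [-179.87632525    0.20203422  162.59708009]
301.6748975623166 [0.42886489 0.06489204 0.33676024] [ 0.25221039 -0.07733572 -0.96457716]
```

View pics/w1.png

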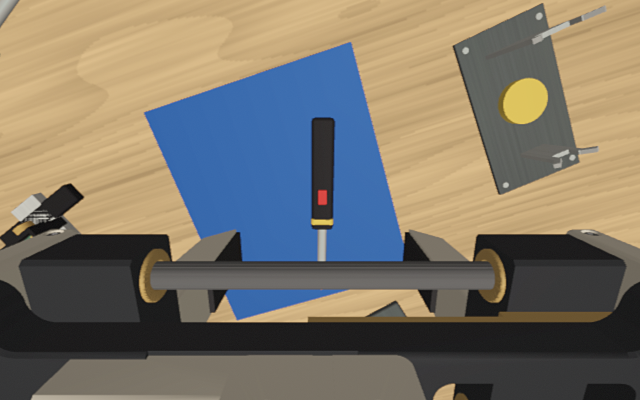

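The wrist picture shows the iron's handle at (323,118)–(323,229) with its yellow band at row 223. The stand is at upper right, with the high fork at (565,25) and the low fork at (570,155).

```bash
cat >> h.py <<'E'
def ray(s,uv,z):
    uv=np.atleast_2d(uv).astype(float);d=np.c_[(uv[:,0]-s['cx'])/s['fx'],(uv[:,1]-s['cy'])/s['fy'],np.ones(len(uv))]@s['R'];c=-s['R'].T@s['t']
    return c+d*((z-c[2])/d[:,2])[:,None]
E
python3 - <<'E'
from h import *
s=load('w1');P=cloud(s);im=s['pixels'].astype(int);R,G,B=im[...,0],im[...,1],im[...,2]
k=np.zeros(R.shape,bool);k[100:235,295:350]=1
k&=(s['range_z']>0)&~(B>R+30)&(P[...,2]>.021);v,u=np.nonzero(k)
p=ray(s,np.c_[u,v],.026);r=cv2.minAreaRect((p[:,:2]*1000).astype(np.float32));print('handle',np.round(r[0],1),np.round(r[1],1),r[2],np.median(P[k][:,2]))
ok=s['range_z']>0
k=np.zeros(R.shape,bool);k[0:210,440:640]=1
m=k&ok&(P[...,2]>.03)&(P[...,2]<.12)
p=P[m];
for lo,hi in((.38,.46),(.49,.56)):
    q=p[(p[:,0]>lo)&(p[:,0]<hi)];print(len(q),q.mean(0),q.min(0),q.max(0))
    r=cv2.minAreaRect((q[:,:2]*1000).astype(np.float32));print(np.round(r[0],1),np.round(r[1],1),r[2])
m=k&ok&(P[...,2]<.009)&(P[...,2]>.003)&(abs(R-B)<30)&(R<150);r=cv2.minAreaRect((P[m][:,:2]*1000).astype(np.float32));print('plate',np.round(r[0],1),np.round(r[1],1),r[2])
o=get_obs();print(o['time_s'],o['tool_pos'],o['tool_rot'])
E
```

```text
handle [485.1  47.7] [ 24.  117.4] 72.74723052978516 0.02636345878251857
726 [0.41934014 0.25861558 0.0691598 ] [0.41445319 0.23237908 0.03007467] [0.42459838 0.28580695 0.09196972]
[419.6 258.9] [ 4.1 53.8] 7.16288423538208
587 [0.52777829 0.27279831 0.05018178] [0.52417365 0.2526554  0.03000955] [0.53288433 0.29261363 0.06899627]
[528.4 272.7] [ 5.  40.4] 6.882999420166016
plate [479.2 266.1] [169.   90.6] 7.156078815460205
1.35 [0.49894889 0.03948359 0.35579595] [-179.87632525    0.20203422  162.59708009]
```

>>> arm_command --moves '[[[0,0,4.0,0,1],[0,0,4.0,0,1],[0,0,4.0,0,1],[0,0,3.0,0,1],[0,0,0,0,1],[0,0,0,0,1]]]'

```text
time_s: 1.95
tool_pos: [0.4949, 0.0462, 0.2069]
tool_rot: [-180.0, -0.1, 162.7]
wrist_force: [0.0, -0.1, 0.2]
grip_width: 0.0917
gripper_force: 0.0
```

>>> arm_command --moves '[[[0,-0.15,1.2,0,1],[0,0,1.05,0,1],[0,0,0,0,1],[0,0,0,0,-1],[0,0,0,0,-1],[0,0,0,0,-1],[0,0,0,0,-1],[0,0,0,0,-1],[0,0,0,0,-1],[0,0,0,0,-1]]]' --newtons 20

```text
time_s: 2.95
tool_pos: [0.4943, 0.0446, 0.1843]
tool_rot: [180.0, 0.0, 162.7]
wrist_force: [0.7, -0.4, -0.8]
grip_width: 0.0403
gripper_force: 0.0
```

>>> arm_command --moves '[[[0,0,0,0,-1],[0,0,0,0,-1],[0,0,0,0,-1],[0,0,0,0,-1],[0,0,0,0,-1],[0,0,-1.0,0,-1],[0,0,-3.0,0,-1],[0,0,-4.0,0,-1],[0,0,-3.5,0,-1],[0,0,-1.0,0,-1],[0,0,0,0,-1]]]'

```text
time_s: 4.05
tool_pos: [0.4944, 0.0446, 0.3109]
tool_rot: [179.9, 0.2, 162.7]
wrist_force: [-0.2, -0.1, -0.3]
grip_width: 0.0239
gripper_force: 20.0
```

>>> arm_command --moves '[[[0,0,0,-8.2,-1],[0,0,0,-8.2,-1],[0,0,0,-8.1,-1],[-0.07,2.5,0,0,-1],[-0.07,4.2,0,0,-1],[-0.07,4.5,0,0,-1],[-0.07,4.5,0,0,-1],[-0.07,4.0,0,0,-1],[-0.09,2.5,0,0,-1],[0,0,0,0,-1],[0,0,0,0,-1],[0,0,0,0,-1]]]'

```text
time_s: 5.25
tool_pos: [0.4707, 0.2645, 0.3081]
tool_rot: [-180.0, -0.1, -172.8]
wrist_force: [-0.3, 0.5, -1.6]
grip_width: 0.0237
gripper_force: 20.0
```

```bash
python3 - <<'E'
from h import *
s=snap('wrist','w2');snap('scene','s2');o=get_obs();print(o['tool_pos'],o['tool_rot'])
P=cloud(s);im=s['pixels'].astype(int);R,G,B=im[...,0],im[...,1],im[...,2]
a=load('w2')['pixels'][:,:,::-1];b=load('s2')['pixels'][110:250,330:500,::-1]
cv2.imwrite('pics/c2.png',np.vstack([cv2.resize(a,(480,300)),cv2.resize(b,(480,300*480//364))[:300]]))
E
```

```text
[0.47099377 0.26434224 0.30874063] [-1.79980040e+02 -5.60685248e-02 -1.72880935e+02]
```

View pics/c2.png

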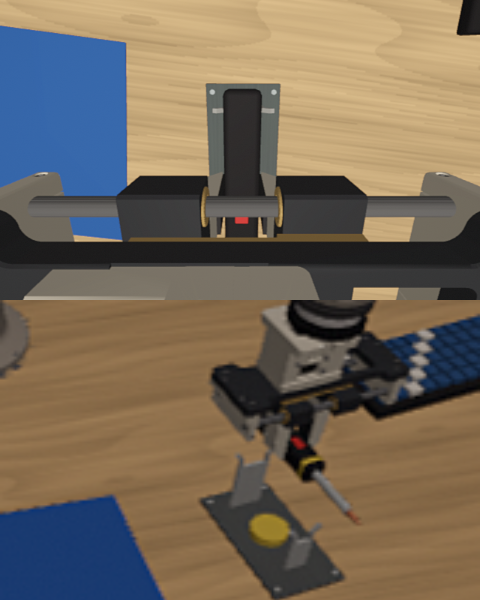

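>>> arm_command --moves '[[[-0.2,0.1,1.5,0,-1],[0,0,2.0,0,-1],[0,0,1.4,0,-1],[0,0,0.6,0,-1],[0,0,0,0,-1],[0,0,0,0,-1]]]'

```text
time_s: 5.95
tool_pos: [0.473, 0.2664, 0.2548]
tool_rot: [180.0, 0.1, -172.8]
wrist_force: [0.6, 1.2, -1.3]
grip_width: 0.0236
gripper_force: 20.0
```

>>> arm_command --moves '[[[0,0,0,0,-1],[0,0,0,0,-1],[0,0,0.3,0,-1],[0,0,0.2,0,-1],[0,0,0.2,0,-1],[0,0,0.2,0,-1],[0,0,0.2,0,-1],[0,0,0.2,0,-1],[0,0,0.2,0,-1],[0,0,0,0,-1],[0,0,0,0,-1]]]' --newtons 4

```text
time_s: 7.05
tool_pos: [0.4725, 0.2666, 0.239]
tool_rot: [-180.0, -0.0, -172.8]
wrist_force: [-0.1, 0.4, -1.0]
grip_width: 0.0242
gripper_force: 4.0
```

```bash
python3 - <<'E'
from h import *
s=snap('wrist','w3');snap('scene','s3');o=get_obs();print(o['tool_pos'],o['tool_rot'],o['wrist_force'],o['gripper_force'])
a=load('w3')['pixels'][:,:,::-1];b=load('s3')['pixels'][140:225,390:470,::-1]
cv2.imwrite('pics/c3.png',np.vstack([a[100:320,150:490],cv2.resize(b,(340,360),interpolation=cv2.INTER_CUBIC)]))
E
```

```text
[0.47251041 0.26661173 0.23909955] [-1.79996628e+02 -3.50067060e-02 -1.72793233e+02] [ 0.49024174 -0.18920734 -1.30005285] 4.0000370889902115
```

View pics/c3.png

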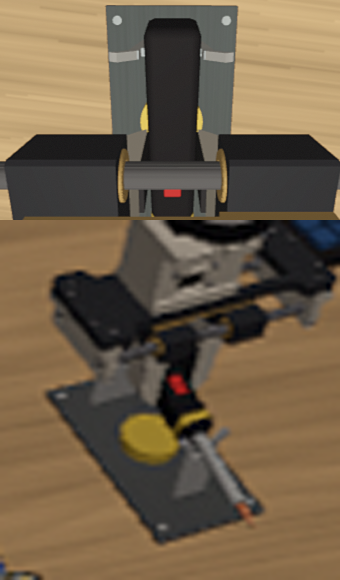

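The iron sits in the fork between its prongs. I'll measure its slope from depth before letting go.

```bash
python3 - <<'E'
from h import *
s=load('w3');P=cloud(s);im=s['pixels'].astype(int)
k=np.zeros(P.shape[:2],bool);k[120:230,290:355]=1;k&=(s['range_z']>0)&(im.max(2)<75)&(P[...,2]>.05)
p=P[k];d=(p[:,:2]-[.474,.2658])@np.array([[.992,-.125],[.125,.992]])
for a in range(-90,20,10):
    q=(d[:,0]*1000>a)&(d[:,0]*1000<a+10)
    if q.sum()>10:print(a,q.sum(),np.median(p[q,2]).round(4),np.percentile(d[q,1],[3,97]).round(4))
s=load('s3');P=cloud(s);im=s['pixels'].astype(int)
k=np.zeros(P.shape[:2],bool);k[180:225,425:460]=1;k&=(s['range_z']>0)&(P[...,2]>.02)
p=P[k];d=(p[:,:2]-[.474,.2658])@np.array([[.992,-.125],[.125,.992]])
for a in range(30,140,10):
    q=(d[:,0]*1000>a)&(d[:,0]*1000<a+10)
    if q.sum()>3:print(a,q.sum(),np.percentile(p[q,2],[10,50,90]).round(4),np.median(d[q,1]).round(4))
E
```

```text
-80 45 0.0811 [-0.0088  0.0103]
-70 1407 0.0947 [-0.01    0.0112]
-60 1283 0.0937 [-0.0103  0.0114]
-50 1149 0.0914 [-0.0103  0.0117]
-40 1023 0.0892 [-0.0101  0.0116]
-30 863 0.087 [-0.0102  0.0113]
30 33 [0.0586 0.0709 0.0736] -0.0096
40 39 [0.0555 0.0667 0.0719] -0.0042
50 69 [0.0254 0.0441 0.0622] -0.004
60 11 [0.0519 0.0565 0.0601] -0.0034
70 10 [0.0513 0.0554 0.0569] -0.0039
80 10 [0.0487 0.0531 0.055 ] -0.0036
90 12 [0.0488 0.0505 0.0527] -0.0046
100 9 [0.0456 0.0482 0.0505] -0.0027
110 6 [0.0411 0.0456 0.0472] -0.0022
```

>>> arm_command --moves '[[[0,0,0.2,0,-1],[0,0,0.1,0,-1],[0,0,0,0,-1],[0,0,0,0,-1],[0,0,0,0,-0.4],[0,0,0,0,-0.4],[0,0,0,0,-0.4],[0,0,0,0,-0.4],[0,0,-1,0,-0.4],[0,0,-3,0,-0.4],[0,0,-4,0,-0.4],[0,0,-4,0,0.3]]]'

```text
time_s: 8.35
tool_pos: [0.4724, 0.2665, 0.3581]
tool_rot: [-180.0, -0.0, -172.8]
wrist_force: [0.6, -0.3, 0.2]
grip_width: 0.0319
gripper_force: 0.0
```

```bash
python3 - <<'E'
from h import *
s=snap('wrist','w4');snap('scene','s4');o=get_obs();print(o['time_s'],o['tool_pos'],o['tool_rot'],o['joints'])
P=cloud(s);im=s['pixels'].astype(int)
k=np.zeros(P.shape[:2],bool);k[100:300,270:375]=1;k&=(s['range_z']>0)&(im.max(2)<75)&(P[...,2]>.05)&(P[...,2]<.12)
p=P[k];d=(p[:,:2]-[.474,.2658])@np.array([[.992,-.125],[.125,.992]])
for a in range(-90,60,10):
    q=(d[:,0]*1000>a)&(d[:,0]*1000<a+10)
    if q.sum()>10:print(a,q.sum(),np.median(p[q,2]).round(4),np.percentile(d[q,1],[3,97]).round(4),d[q,0].min(),d[q,0].max())
s=load('s4');P=cloud(s);k=np.zeros(P.shape[:2],bool);k[180:225,425:460]=1;k&=(s['range_z']>0)&(P[...,2]>.02)
p=P[k];d=(p[:,:2]-[.474,.2658])@np.array([[.992,-.125],[.125,.992]])
for a in range(30,140,10):
    q=(d[:,0]*1000>a)&(d[:,0]*1000<a+10)
    if q.sum()>3:print(a,q.sum(),np.percentile(p[q,2],[10,50,90]).round(4),np.median(d[q,1]).round(4))
E
```

```text
8.45 [0.47363331 0.26707513 0.3626431 ] [ 179.83413934    0.6461751  -172.78794635] [ 2.13400228e+01  2.34827645e+01  8.83712798e+01  3.38167320e-03
  6.74788417e+01 -7.58742432e+01]
-80 20 0.0783 [-0.0065  0.0083] -0.07035262798892108 -0.07032858758746514
-70 369 0.0943 [-0.0098  0.0115] -0.06957761344754824 -0.06039923199899304
-60 378 0.0939 [-0.0104  0.0116] -0.05981546799205557 -0.050028570073517534
-50 333 0.0913 [-0.0101  0.0119] -0.049939894780873906 -0.04000423833327632
-40 310 0.0885 [-0.0103  0.0122] -0.03991793151142299 -0.030008484750544292
-30 295 0.0859 [-0.0096  0.0116] -0.02998838622396924 -0.020003865430905744
-20 270 0.0833 [-0.0098  0.0109] -0.01999865823081134 -0.01016514085900052
-10 255 0.0805 [-0.01    0.0111] -0.00984505501148131 -5.225195182672452e-06
0 206 0.0779 [-0.0103  0.0123] 5.233759307010004e-06 0.009738516858258372
10 136 0.075 [-0.0105  0.0117] 0.010140796595636058 0.01993737439068977
20 200 0.0723 [-0.0106  0.0118] 0.020066221261645128 0.0299680559789354
30 145 0.0702 [-0.0098  0.0117] 0.030003510200108222 0.03684686765379843
40 74 0.0666 [-0.0091  0.0112] 0.04406057164578775 0.04892517023688556
30 32 [0.0517 0.068  0.0707] -0.0081
40 35 [0.0519 0.0641 0.0671] -0.0051
50 71 [0.0244 0.0452 0.0626] -0.0042
60 12 [0.0494 0.0533 0.0546] -0.0046
70 9 [0.0482 0.0506 0.0521] -0.0034
80 12 [0.0426 0.0464 0.0484] -0.003
90 11 [0.0415 0.0438 0.0473] -0.0044
100 10 [0.0373 0.0399 0.0433] -0.0026
110 6 [0.0328 0.0366 0.0389] -0.0006
```

>>> arm_command --moves '[[[0,0,0,-8.5,1],[1.148,-4.597,0,-2,1],[1.148,-4.597,0.3,0,1],[1.148,-4.597,0.3,0,1],[1.148,-4.597,0.3,0,1],[1.148,-4.597,0.3,0,1],[1.148,-4.597,0.3,0,1],[1.148,-4.597,0.3,0,1],[1.148,-4.597,0.3,0,1],[1.148,-4.597,0.3,0,1],[1.148,-4.597,0.3,0,1],[1.148,-4.597,0.3,0,1]]]' --newtons 40

```text
time_s: 9.65
tool_pos: [0.5041, -0.2555, 0.326]
tool_rot: [180.0, -0.0, -162.3]
wrist_force: [1.0, 0.0, 0.6]
grip_width: 0.0918
gripper_force: 0.0
```

>>> arm_command --moves '[[[0,0,0,0,1],[0,0,0,0,1],[0,0,0,0,1]]]'

```text
time_s: 9.95
tool_pos: [0.5044, -0.2526, 0.326]
tool_rot: [179.9, -0.0, -162.3]
wrist_force: [-0.3, -0.4, 0.2]
grip_width: 0.0918
gripper_force: 0.0
```

```bash
python3 - <<'E'
from h import *
s=snap('wrist','w5');o=get_obs();print(o['tool_pos'],o['tool_rot'])
P=cloud(s);im=s['pixels'].astype(int);R,G,B=np.moveaxis(im,2,0)
t=snap('top','top5');T=cloud(t)
for n,s,P in(('w',s,P),('t',t,T)):
    k=(s['range_z']>0)&(P[...,2]>.09)&(P[...,2]<.102)&(abs(P[...,0]-.506)<.05)&(abs(P[...,1]+.2534)<.05)
    p=P[k]; 
    if len(p): r=cv2.minAreaRect((p[:,:2]*1000).astype(np.float32));print(n,k.sum(),np.round(r[0],1),np.round(r[1],1),r[2])
    k=(s['range_z']>0)&(P[...,2]>.055)&(P[...,2]<.085)&(abs(P[...,0]-.506)<.07)&(abs(P[...,1]+.2534)<.06)
    i=s['pixels'].astype(int);k&=(i[...,1]>i[...,0]+15)&(i[...,1]>i[...,2]+10);p=P[k]
    if len(p): r=cv2.minAreaRect((p[:,:2]*1000).astype(np.float32));print(n,'pcb',k.sum(),np.round(r[0],1),np.round(r[1],1),r[2])
E
```

```text
[ 0.50449118 -0.25230205  0.32620531] [ 1.79958001e+02 -8.83406822e-03 -1.62221987e+02]
w 1338 [ 506.5 -254.5] [51. 30.] 17.83843231201172
w pcb 4747 [ 507.1 -255.1] [101.5  71.4] 17.961278915405273
t 41 [ 500.9 -247.5] [55.3 24.8] 44.04302215576172
t pcb 89 [ 502.3 -260.7] [96.4 37.5] 45.33323287963867
```

View pics/w5.png

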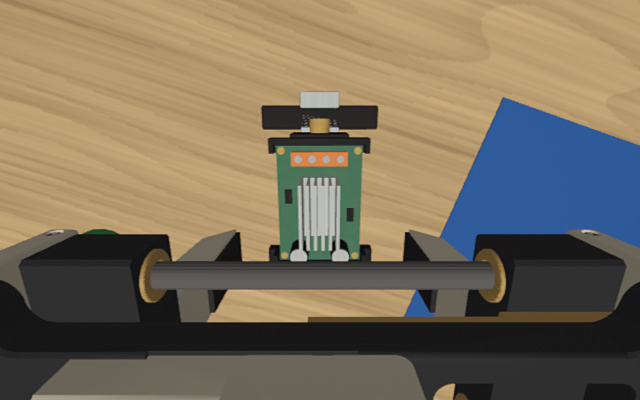

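The wrist view shows the board in its holder: the terminal at (320,158), the heatsink at (320,205) and the capacitors at (320,255). I'll correct by dx −0.14 and dy −0.29 cm, then go down.

>>> arm_command --moves '[[[-0.14,-0.29,3.0,0,1],[0,0,3.0,0,1],[0,0,1.6,0,1],[0,0,0.85,0,1],[0,0,0,0,1],[0,0,0,0,-1],[0,0,0,0,-1],[0,0,0,0,-1],[0,0,0,0,-1],[0,0,0,0,-1],[0,0,0,0,-1],[0,0,0,0,-1]]]' --newtons 40

```text
time_s: 11.25
tool_pos: [0.5067, -0.2559, 0.2417]
tool_rot: [-180.0, 0.0, -162.3]
wrist_force: [0.7, -0.5, 0.6]
grip_width: 0.0402
gripper_force: 0.0
```

>>> arm_command --moves '[[[0,0,0,0,-1],[0,0,0,0,-1],[0,0,0,0,-1],[0,0,0,0,-1],[0,0,0,0,-1]]]'

```text
time_s: 11.75
tool_pos: [0.5067, -0.2558, 0.2417]
tool_rot: [180.0, -0.0, -162.3]
wrist_force: [-1.3, 1.5, 0.9]
grip_width: 0.0298
gripper_force: 40.0
```

>>> arm_command --moves '[[[0,0,-0.5,0,-1],[0,0,-1.5,0,-1],[0,0,-3.5,0,-1],[0,0,-4.5,0,-1],[0,0,-4.5,0,-1],[0,0,-4.5,0,-1],[0,0,-4.5,0,-1],[0,0,-2.0,0,-1],[0,0,0,0,-1]]]'

```text
time_s: 12.65
tool_pos: [0.5066, -0.2559, 0.5004]
tool_rot: [-179.7, 0.3, -162.3]
wrist_force: [0.0, -0.0, -1.1]
grip_width: 0.0296
gripper_force: 40.0
```

```bash
python3 - <<'E'
from h import *
o=get_obs();print(o['time_s'],o['tool_pos'],o['tool_rot'],o['joints'].round(1),o['grip_width'],o['wrist_force'])
s=load('top0');P=cloud(s);im=s['pixels'].astype(int);R,G,B=np.moveaxis(im,2,0)
k=np.zeros(R.shape,bool);k[135:156,263:284]=1
m=k&(im.min(2)>115)&(R-B<50);v,u=np.nonzero(m);print('ring n',len(u),u.mean(),v.mean())
if len(u)>5:
    e=cv2.minEnclosingCircle(np.c_[u,v].astype(np.float32));print(e,ray(s,[e[0]],.152),ray(s,[[u.mean(),v.mean()]],.152))
    q=P[m&(s['range_z']>0)];print('ring depth',np.median(q,0))
s=load('scene0');P=cloud(s);im=s['pixels'].astype(int);R,G,B=np.moveaxis(im,2,0)
k=np.zeros(R.shape,bool);k[215:270,375:420]=1
m=k&(s['range_z']>0)&(P[...,2]>.03)&(im.min(2)>130)&(R-B<40);p=P[m];print('tube',m.sum(),p.min(0),p.max(0))
c=p.mean(0);w,V=np.linalg.eigh(np.cov(p.T));print(c,V[:,2],w)
for S,a,b,c,d in((s,360,425,245,300),(load('top0'),250,300,120,170)):
    Q=cloud(S);i=S['pixels'].astype(int);k=np.zeros(R.shape,bool);k[c:d,a:b]=1
    k&=(S['range_z']>0)&(i.max(2)<125)&(i.max(2)-i.min(2)<35)&(Q[...,2]>.002)&(Q[...,2]<.016)
    n,l,st,_=cv2.connectedComponentsWithStats(k.astype(np.uint8));k=l==1+st[1:,4].argmax()
    r=cv2.minAreaRect((Q[k][:,:2]*1000).astype(np.float32));print('plate',k.sum(),np.round(r[0],1),np.round(r[1],1),r[2])
E
```

```text
12.65 [ 0.50659065 -0.25588579  0.50038509] [-179.65911668    0.25656711 -162.29612091] [ -34.5   21.2   70.    -0.    88.4 -142.2] 0.029624122620501597 [ 9.94127817e-05 -4.34022616e-02 -1.07975231e+00]
ring n 0 nan nan
tube 9 [0.70219025 0.02971573 0.10106144] [0.74499259 0.05598195 0.16164042]
[0.72832338 0.04754358 0.12691398] [-0.55539797 -0.17360817  0.81326091] [5.52146289e-06 3.56516738e-05 9.09548296e-04]
plate 1081 [735.2  53.6] [116.2 103.2] 15.327998161315918
plate 703 [733.5  54.1] [112.6  95.6] 14.151046752929688<stdin>:5: RuntimeWarning: Mean of empty slice.
  ret = ret.dtype.type(ret / rcount)
```

```bash
python3 - <<'E'
from h import *
s=load('top0');P=cloud(s);im=s['pixels'].astype(int);R,G,B=np.moveaxis(im,2,0)
k=np.zeros(R.shape,bool);k[132:160,260:288]=1
print(R[145,262:286],R[134:158,273])
for th in(100,120):
    m=k&(R>th)&(abs(P[...,2]-.15)<.03);v,u=np.nonzero(m)
    if len(u)<6: print(th,len(u));continue
    e=cv2.fitEllipse(cv2.convexHull(np.c_[u,v].astype(np.float32)));print(th,len(u),e,ray(s,[e[0]],.152),np.median(P[m],0))
E
```

```text
[ 81  79  77  73  85 119 133 110  84  85  91  94  92  89  86 106 129 121
  91  74  76  77  81  78] [ 76  87  80  69  87 125 133 105  84  90  92  94  93  88  84 110 128 106
  82  76  76  78  76  78]
100 91 ((273.0609130859375, 144.8878936767578), (12.41756820678711, 12.995418548583984), 82.42738342285156) [[0.69296713 0.0439584  0.152     ]] [0.69334115 0.04425214 0.1520664 ]
120 49 ((273.1070251464844, 144.74136352539062), (11.384628295898438, 11.600455284118652), 115.76470184326172) [[0.69340032 0.04383079 0.152     ]] [0.69420945 0.04425214 0.15189166]
```

>>> arm_command --moves '[[[0,0,0,8.5,-1],[0,0,0,8.5,-1],[0,0,0,8.5,-1],[0,0,0,8.5,-1],[0,0,0,8.5,-1],[0,0,0,8.5,-1],[0,0,0,8.5,-1],[0,0,0,8.5,-1],[0,0,0,8.5,-1],[0,0,0,8.5,-1],[0,0,0,8.0,-1],[0,0,0,0,-1]]]'

```text
time_s: 13.85
tool_pos: [0.5067, -0.256, 0.4945]
tool_rot: [-179.9, -0.2, 104.6]
wrist_force: [-0.7, 0.2, -2.2]
grip_width: 0.0294
gripper_force: 40.0
```

>>> arm_command --moves '[[[3,1.1,0,0,-1],[4.55,1.73,0,0,-1],[4.55,1.73,0,0,-1],[4.55,1.73,0,0,-1],[4.55,1.73,0,0,-1],[4.55,1.73,0,0,-1],[4.55,1.73,0,0,-1],[4.55,1.73,0,0,-1],[4.55,1.73,0,0,-1],[4.55,1.73,0,0,-1],[1.5,0.6,0,0,-1],[0,0,0,0,-1]]]'

```text
time_s: 15.05
tool_pos: [0.5583, 0.2298, 0.4949]
tool_rot: [-179.9, -0.0, 105.1]
wrist_force: [0.8, -0.4, -1.9]
grip_width: 0.0298
gripper_force: 40.0
```

>>> arm_command --moves '[[[0,4,0,0,-1],[0,4,0,0,-1],[0,4,0,0,-1],[0,4,0,0,-1],[0,4,0,0,-1],[0,4,0,0,-1],[0,0,0,0,-1]]]'

```text
time_s: 15.75
tool_pos: [0.7501, 0.2719, 0.4746]
tool_rot: [-180.0, -0.1, 104.6]
wrist_force: [2.3, 1.0, -4.3]
grip_width: 0.0294
gripper_force: 40.0
```

```bash
python3 - <<'E'
from h import *
o=get_obs();print(o['time_s'],o['tool_pos'],o['tool_rot'],o['joints'].round(2))
E
```

```text
15.75 [0.75006905 0.27187    0.47462645] [-1.79996914e+02 -6.92914008e-02  1.04643371e+02] [ 1.4420e+01  5.9580e+01  2.6800e+00  8.0000e-02  1.1774e+02 -1.9000e-01]
```

>>> arm_command --moves '[[[0,-4.5,-1,0,-1],[0,-4,-2.8,0,-1],[0,-4,-2.8,0,-1],[0,-4,-2.8,0,-1],[0,-4,-2.8,0,-1],[0,-4,-2.8,0,-1],[0,-4,-2.8,0,-1],[0,-4,-2.8,0,-1],[0,-4,-2.8,0,-1],[0,-4,-2.8,0,-1],[0,-4,-2.8,0,-1],[0,0,-4,0,-1]]]'

```text
time_s: 16.95
tool_pos: [0.3289, 0.1633, 0.8078]
tool_rot: [178.7, -0.1, 104.7]
wrist_force: [1.0, 0.4, -0.7]
grip_width: 0.0293
gripper_force: 40.0
```

```bash
cat > o.py <<'E'
from h import *
o=get_obs();print(o['time_s'],o['tool_pos'].round(4),o['tool_rot'].round(2),o['joints'].round(2))
R=Ro.from_euler('xyz',o['tool_rot'],degrees=True).as_matrix();print('tool z',R[:,2].round(4),'x',R[:,0].round(4))
E
python3 o.py
```

```text
16.95 [0.3289 0.1633 0.8078] [ 1.7875e+02 -9.0000e-02  1.0474e+02] [ 1.4350e+01  4.9500e+00  4.2830e+01  1.3000e-01  1.3097e+02 -3.1000e-01]
tool z [ 0.0208  0.007  -0.9998] x [-0.2545  0.9671  0.0015]
```

>>> arm_command --moves '[[[0,-1,-3,0,-1],[0,-1,-3,0,-1],[0,-1,-3,0,-1],[0,-1,-3,0,-1],[0,-1,-3,0,-1],[0,-1,-3,0,-1],[0,0,0,0,-1],[0,0,0,0,-1]]]'

```text
time_s: 17.75
tool_pos: [0.2905, 0.1672, 0.9171]
tool_rot: [170.4, 0.3, 104.7]
wrist_force: [-0.2, -0.6, -1.4]
grip_width: 0.0297
gripper_force: 40.0
```

```bash
python3 o.py
```

```text
17.75 [0.2905 0.1672 0.9171] [170.42   0.3  104.66] [ 17.04  16.14   2.07  -1.49 152.23   0.98]
tool z [ 0.1623  0.0371 -0.986 ] x [-0.2532  0.9674 -0.0053]
```

>>> arm_command --moves '[[[0,-2,-1,0,-1],[0,-2,-1,0,-1],[0,-2,-1,0,-1],[0,-2,-1,0,-1],[0,0,0,0,-1]]]'

```text
time_s: 18.25
tool_pos: [0.2036, 0.1441, 0.9358]
tool_rot: [169.9, 0.3, 104.7]
wrist_force: [-1.1, 1.0, -1.6]
grip_width: 0.0298
gripper_force: 40.0
```

```bash
python3 o.py
```

```text
18.25 [0.2036 0.1441 0.9358] [169.93   0.26 104.7 ] [ 17.93   6.13  11.55  -1.75 152.26   1.59]
tool z [ 0.1703  0.0401 -0.9846] x [-0.2537  0.9673 -0.0045]
```

>>> arm_command --moves '[[[0,0,-3,0,-1],[0,0,-3,0,-1],[0,0,-3,0,-1],[0,-1,-3,0,-1],[0,-1,-3,0,-1],[0,0,0,0,-1]]]'

```text
time_s: 18.85
tool_pos: [0.1411, 0.1232, 0.9508]
tool_rot: [166.0, 0.0, 104.7]
wrist_force: [0.4, -0.3, -1.0]
grip_width: 0.0297
gripper_force: 40.0
```

```bash
python3 o.py
```

```text
18.85 [0.1411 0.1232 0.9508] [1.6601e+02 2.0000e-02 1.0474e+02] [ 17.65   0.3   13.45  -1.55 152.27   1.45]
tool z [ 0.2338  0.0612 -0.9704] x [-2.545e-01  9.671e-01 -3.000e-04]
```

>>> arm_command --moves '[[[0,0,-5,0,-1],[0,0,-5,0,-1],[0,0,-5,0,-1],[0,0,-5,0,-1],[0,0,-5,0,-1],[0,0,-5,0,-1],[0,0,0,0,-1]]]'

```text
time_s: 19.55
tool_pos: [0.0404, 0.1033, 0.972]
tool_rot: [157.4, -0.1, 105.2]
wrist_force: [0.7, 0.3, -1.4]
grip_width: 0.0296
gripper_force: 40.0
```

```bash
python3 o.py
```

```text
19.55 [0.0404 0.1033 0.972 ] [ 1.5739e+02 -6.0000e-02  1.0519e+02] [ 39.11  -4.     9.49 -19.45 152.28   4.92]
tool z [ 0.3707  0.1018 -0.9232] x [-0.2621  0.965   0.0011]
```

>>> arm_command --moves '[[[0,3,-3,0,-1],[0,3,-3,0,-1],[0,3,-4,0,-1],[0,3,-4,0,-1],[0,3,-4,0,-1],[0,0,0,0,-1]]]'

```text
time_s: 20.15
tool_pos: [0.0907, 0.0969, 0.9834]
tool_rot: [152.8, -0.6, 104.4]
wrist_force: [0.4, -0.9, -2.2]
grip_width: 0.0298
gripper_force: 40.0
```

```bash
python3 o.py
```

```text
20.15 [0.0907 0.0969 0.9834] [152.85  -0.65 104.38] [  5.7   -1.55   2.17   9.74 152.23   1.18]
tool z [ 0.4396  0.1231 -0.8897] x [-0.2484  0.9686  0.0113]
```

>>> arm_command --moves '[[[0,1,-3,0,-1],[0,1,-3,0,-1],[0,0,0,0,-1]]]'

```text
time_s: 20.45
tool_pos: [0.0738, 0.0952, 0.9861]
tool_rot: [151.2, -0.6, 105.0]
wrist_force: [0.5, -0.0, -2.1]
grip_width: 0.03
gripper_force: 40.0
```

```bash
python3 o.py
```

```text
20.45 [0.0738 0.0952 0.9861] [151.16  -0.57 104.98] [  1.04  -3.24   2.08  15.54 152.27   1.83]
tool z [ 0.4638  0.1331 -0.8759] x [-0.2584  0.966   0.01  ]
```

>>> arm_command --moves '[[[0.4,1.5,-3,0,-1],[0,0,0,0,-1]]]'

```text
time_s: 20.65
tool_pos: [0.0709, 0.0956, 0.9869]
tool_rot: [150.5, -0.7, 105.1]
wrist_force: [0.2, 0.1, -1.7]
grip_width: 0.0296
gripper_force: 40.0
```

```bash
python3 o.py
```

```text
20.65 [0.0709 0.0956 0.9869] [150.47  -0.7  105.05] [ -4.88  -4.04   2.12  22.46 152.25   2.9 ]
tool z [ 0.4733  0.1382 -0.87  ] x [-0.2597  0.9656  0.0121]
```

```bash
cat > g.py <<'E'
from h import *
import sys
o=get_obs();R=Ro.from_euler('xyz',o['tool_rot'],degrees=True).as_matrix()
back=float(sys.argv[1]);t=R[:,2];lens=np.array([.6932,.0440,.152]);c=np.radians(14.7);lz=np.array([-.5*np.cos(c),-.5*np.sin(c),.866])
T=lens+.1*lz-(.1837+back)*t
print(o['time_s'],o['tool_pos'].round(4),T.round(4),'tool shift cm',(R.T@(T-o['tool_pos'])*100).round(2))
x=np.array([-np.sin(c),np.cos(c),0]);print('roll deg',np.degrees(np.arctan2(-R[2,0],R[2,1])).round(2),'axis err',np.degrees(np.arccos(-t@lz)).round(2),o['joints'].round(1),t.round(4))
E
python3 g.py .1
```

```text
20.65 [0.0709 0.0956 0.9869] [ 0.5106 -0.0079  0.4854] tool shift cm [-22.03  10.02  63.01]
roll deg -1.41 axis err 0.99 [ -4.9  -4.    2.1  22.5 152.2   2.9] [ 0.4733  0.1382 -0.87  ]
```

>>> arm_command --moves '[[[-0.7,0.3,2.0,-1.4,-1],[-1.38,0.63,3.94,0,-1],[-1.38,0.63,3.94,0,-1],[-1.38,0.63,3.94,0,-1],[-1.38,0.63,3.94,0,-1],[-1.38,0.63,3.94,0,-1],[-1.38,0.63,3.94,0,-1],[-1.38,0.63,3.94,0,-1],[-1.38,0.63,3.94,0,-1],[0,0,0,0,-1]]]'

```text
time_s: 21.65
tool_pos: [0.3033, 0.0453, 0.7255]
tool_rot: [151.4, -0.3, 106.3]
wrist_force: [-0.5, 0.4, -2.0]
grip_width: 0.0292
gripper_force: 40.0
```

```bash
python3 g.py .1
```

```text
21.65 [0.3033 0.0453 0.7255] [ 0.5147 -0.008   0.4876] tool shift cm [-11.16   5.11  29.85]
roll deg -0.56 axis err 1.75 [-12.3 -14.8  77.   13.5  92.3 -25. ] [ 0.4588  0.1385 -0.8777]
```

>>> arm_command --moves '[[[-1.4,0.64,3.73,0,-1],[-1.4,0.64,3.73,0,-1],[-1.4,0.64,3.73,0,-1],[-1.4,0.64,3.73,0,-1],[-1.4,0.64,3.73,0,-1],[-1.4,0.64,3.73,0,-1],[-1.4,0.64,3.73,0,-1],[-1.4,0.64,3.73,0,-1],[0,0,0,0,-1],[0,0,0,0,-1],[0,0,0,0,-1]]]'

```text
time_s: 22.75
tool_pos: [0.5144, -0.0067, 0.4983]
tool_rot: [150.5, -0.0, 106.4]
wrist_force: [-0.4, -0.2, -1.6]
grip_width: 0.03
gripper_force: 40.0
```

```bash
python3 g.py .1
```

```text
22.75 [ 0.5144 -0.0067  0.4983] [ 0.5107 -0.0083  0.4854] tool shift cm [-0.05 -0.98  0.92]
roll deg -0.09 axis err 1.05 [-13.1   8.4  90.3  17.   56.2 -35.9] [ 0.4729  0.1395 -0.87  ]
```

>>> arm_command --moves '[[[0,-0.9,1.5,0,-1],[0,-0.08,3,0,-1],[0,0,3,0,-1],[0,0,2,0,-1],[0,0,1,0,-1],[0,0,0.4,0,-1],[0,0,0,0,-1],[0,0,0,0,-1],[0,0,0,0,-1]]]'

```text
time_s: 23.65
tool_pos: [0.5578, 0.005, 0.3986]
tool_rot: [150.4, -0.1, 106.2]
wrist_force: [0.3, 0.7, -2.6]
grip_width: 0.0296
gripper_force: 40.0
```

```bash
python3 g.py 0; python3 - <<'E'
from h import *
s=snap('scene','s6');t=snap('top','t6')
c=np.radians(14.7);lz=np.array([-.5*np.cos(c),-.5*np.sin(c),.866]);cy=np.array([-np.sin(c),np.cos(c),0]);L=np.array([.6932,.0440,.152])
for n,s in(('scene',s),('top',t)):
    P=cloud(s);i=s['pixels'].astype(int);k=(s['range_z']>0)&(i[...,1]>i[...,0]+10)&(i[...,1]>i[...,2]+5)&(np.linalg.norm(P-[.645,.031,.24],axis=2)<.075)
    p=P[k];print(n,k.sum());
    if k.sum()<30: continue
    q=p-L;a=np.c_[q@cy,q@np.cross(cy,lz),q@lz];print('lens-frame min/max mm',(np.percentile(a,1,0)*1000).round(1),(np.percentile(a,99,0)*1000).round(1))
    m=p.mean(0);w,V=np.linalg.eigh(np.cov((p-m).T));v=V[:,0]*np.sign(V[2,0]);print('normal',v.round(3),'err',np.degrees(np.arccos(v@lz)).round(2),w)
b=s0=load('s6')['pixels'][130:290,330:490,::-1];e=load('t6')['pixels'][110:270,190:350,::-1]
cv2.imwrite('pics/c6.png',np.hstack([cv2.resize(x,(400,400),interpolation=cv2.INTER_CUBIC) for x in(b,e)]))
E
```

```text
23.65 [0.5578 0.005  0.3986] [0.5578 0.0057 0.3983] tool shift cm [0.07 0.   0.04]
roll deg -0.25 axis err 1.01 [-10.6  17.4  94.7  19.3  42.8 -38.1] [ 0.4739  0.1395 -0.8694]
scene 144
lens-frame min/max mm [-51.1 -16.8 101. ] [ 47.   36.6 106.5]
normal [-0.461 -0.129  0.878] err 1.51 [1.23410271e-06 1.32288064e-04 9.44528872e-04]
top 0
```

View pics/c6.png

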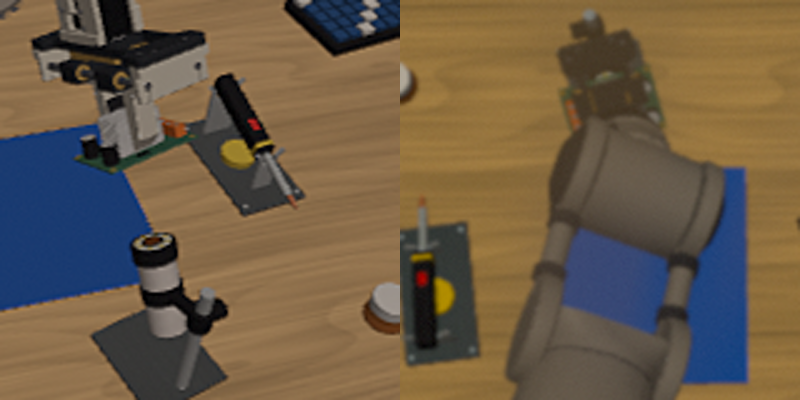

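The board is held above the lens, level and square to about 1°. The iron is still parked in its stand. I'll make one small trim and hand in.

>>> arm_command --moves '[[[0.1,0,0.03,-0.2,-1],[0,0,0,0,-1],[0,0,0,0,-1],[0,0,0,0,-1],[0,0,0,0,-1]]]'

```text
time_s: 24.25
tool_pos: [0.5578, 0.006, 0.3971]
tool_rot: [150.5, -0.1, 106.4]
wrist_force: [0.7, -0.5, -1.7]
grip_width: 0.0295
gripper_force: 40.0
```

```bash
python3 g.py 0; python3 -c "
from workcell import *
print(close_job())"
```

```text
24.25 [0.5578 0.006  0.3971] [0.5581 0.0056 0.3985] tool shift cm [-0.05  0.08 -0.11]
roll deg -0.17 axis err 1.1 [-10.5  17.5  94.7  19.3  42.7 -38.2] [ 0.4722  0.14   -0.8703]
the job is handed in; nothing more can be done
None
```

The iron lies released in its stand, tip end in the low fork, and the job was handed in at about 24 s with the board held about 10 cm from the lens, centred within about 2 mm and square to about 1°, its long edges level; no verdict came back.

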